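# Load the pod brewer and latch its handle

## Robot

A 6-joint arm with a two-finger parallel gripper is mounted at the origin on the work surface. World frame = base frame: x ahead of the robot, y to its left, z up, the work surface at z = 0. Lengths are in m, angles in rad, forces in N, time in s.
With the tool pointing down it reaches from about 0.4 to 0.825 m from the base axis. Payload 7 kg.
Tool frame: the origin (TCP) lies at the very end of the fingers, on their centre line; the grasp point (between the pads) lies 19 mm behind it; z points along the fingers, y is the line along which they close (so a half turn about z gives the same grasp; the last joint's range is limited). The gripper opens to 88 mm and grips with 3 to 60 N. Pads are 19 mm wide; open, the fingers measure 130 mm over their backs; the gripper's body (78 mm by 193 mm) begins 47 mm behind the grasp point.
Start: joints at [-1.007, 0.359, 0.012, 0, -1.224, -0.288], TCP at [0.184, -0.649, 0.227] pointing down, gripper open.
Joint ranges: [-3.07, 3.07], [-1.43, 2.12], [-1.02, 1.25], [-3.03, 1.67], [-3.05, -0], [-3.03, 3.03]. Speed limits (rad/s): [2.39, 2.39, 3.01, 3.14, 3.14, 3.14].

## Interface

Orientations are given as [roll, pitch, yaw] about the fixed x, y, z axes, in that order (R = Rz(yaw) Ry(pitch) Rx(roll)).
In Python, from station import arm gives the robot as it stands. The module is installed in compiled form; this text tells all that it offers.
- The arm moves only by the shell command python3 -m crank 'ROWS' [FORCE]. ROWS is JSON, a list of rows, each an object of numbers: "dx", "dy", "dz": the shift along the world's x, y, z in m; "twist": the turn about the world's z in degrees; "grip": the opening, from -1 (shut) to 1 (fully open). A call has exactly 5 rows; each row is the pose to reach, as a shift and turn from the pose commanded when the call began; what a row does not reach only later rows make up. A row lasts 1/12 s, in which the tool goes at most 41.7 mm and 7.16 degrees, less where a joint would pass 70% of its speed; a pose out of reach is approached as far as the arm can. A call with a gripper value outside its range is refused whole. The fingers move at their own pace and stop on an object; FORCE is the grip in N (left out, the last holds). Time passes only in rows, so rows that repeat a pose let the fingers close, or fill a call up. It gives the time, the measured TCP pose, the force, the opening and the grip force at its end, in the units of the state.
- arm.get_state(): the state, without advancing time (a new reading comes with each control period).
- arm.grab_frame(name): name is "scene" or "top" or "wrist"; returns the picture (400x640x3 uint8, red, green, blue); there is no depth.
- arm.get_calibration(name): a dict with "fx", "fy", "cx", "cy" (pixels), "cam_to_world" (4x4, takes a point from camera to world coordinates); the wrist camera has in their place "tool_from_camera" (4x4, takes a point from camera to tool coordinates, whose origin is the TCP and whose axes are the flange's). Camera axes: x right, y down, z forward; pixel columns grow to the right and rows downward; lengths in m; the calibration is good to about 2 mm. A picture is of the moment at which its call begins: read the wrist's pose just before it. get_calibration takes no time and is no camera call.
- arm.job_done(): hands the job in; it is judged then, once.
The state is a dict: "t": time; "q": joint angles; "qd": joint speeds; "joint_efforts": joint torques, N m; "eef_pos": TCP position; "ee_rot": TCP orientation; "force": force on the tool from outside, world axes, zero at the start; "moment": the same for the moment, N m; "width": finger opening in m; "gripper_force": force on a finger pad.
Only numpy, scipy, OpenCV 4.12 (cv2) and the standard library are available. Lean on these libraries where they do the work, as an engineer would, in place of code of your own. Each camera call takes 0.05 s, during which the arm holds its last target. There are 200 camera calls.

## Task

Lift the one pod that hangs in the upper tier of the wire stand up out of its ring and seat it upright and fully down in the brewer's open pod holder. Then swing the brewer's handle over and press it down, firmly but without forcing it, until its tongue snaps in under the catch on the front and stays there. Leave the other pods, the cup, the jars, the can and the cookie cutters where they are.

Things in the scene. Friction and masses are not known exactly. Their poses are not given: they have to be found in the camera images.
- brewer: Compact black pod brewer, 290 mm deep, 150 wide, 200 high; it does not move. Origin: centre of its underside; the front (spout, drip tray, catch) faces its -x, z up. Pod bay in the head, open to above: x -90 to -10 mm, 126 wide, floor at z 160, walls up to z 182. Finger pressure of more than 50 N on any part of it is forcing it.
- pod_holder (a point): Centre of the mouth of the pod holder, a round collar 53 mm outside, 49 inside, 48 deep, 15 mm proud of the bay's floor, at (-50, 0, 175) mm in the brewer's frame. A seated pod's rim rests on the collar at this height, so its origin is 36 mm below this point. Axes as the brewer's.
- handle_pivot (a point): Middle of the hinge axis of the handle, at (18, 0, 185) mm in the brewer's frame; the axis runs along the brewer's y; axes as the brewer's. The handle carries the black lid of the bay (108 mm long from the axis, 124 wide, up to 25 thick, underside level with the pivot when h = 0), which stands open with it. A sprung rubber strip 12 mm high along the bay's front edge meets the lid.
- handle_bar (a point): Middle of the cross bar of the U-shaped aluminium handle: round, 12 mm thick, 132 long along the brewer's y, an arm at each end. Seen from the pivot, in the brewer's x and z, it lies at x = -140 cos h - 5 sin h, z = 140 sin h - 5 cos h mm: open it stands above the end of the lid; closed it lies in front of the head, its top 4 mm above the head's front wall and 32 mm ahead of the lid.
- handle (a joint): Handle angle h, rad: 0 level, 1.7 to 1.95 open at the start. Friction (about 1.5 N at the bar) holds it where it is left down to h = 0.1; from there a sprung bumper pushes the lid back up. Going down, the J-shaped steel tongue under the bar's middle (24 mm wide, 26 mm below the bar's centre) passes the catch. Latched it stays below 0.06; not latched it springs back above 0.08.
- catch_bolt (a point): The place of the catch on the head's front, (-126, 0, 163) mm in the brewer's frame. Its plate is screwed on in slots, so the real catch sits up to 6 mm higher or lower: the bar clicks in somewhere from h = 0.06 to -0.04, which must be felt. It takes 10 to 22 N straight down on the bar; 1 to 2 mm below the click the tongue lands on a hard ledge. The bolt is 26 mm wide.
- pod: The pod to load: white plastic cup, 46 mm wide at the top, 37 at the bottom, 36 tall, under a flat rim 60 mm across and 5 thick with a foil lid (41 tall in all). Origin: centre of its underside. It hangs by the rim in an upper ring of the stand; the ring is only 56 mm outside, so the rim can be pinched from above with the fingers down on both sides of the ring.
- podstand: Fixed round steel wire stand, foot 156 mm across, centre post 172 high. Origin: centre of the foot's underside. Two tiers of three rings (3.6 mm wire), ring centres 62 mm from the post, upper tier at z 130, lower at z 65 and turned by 60 degrees. The pod to load hangs in the upper ring on the stand's own +x, its underside 96 mm high; the other upper rings are empty.
- low_pod1: A pod like the other in the lower tier of the stand; stays there.
- low_pod2: Another pod in the lower tier; stays there.
- cup: White espresso cup, 60 mm wide, 55 high, on the drip tray under the spout; stays there. Origin: underside centre.
- sprinkles: Small clear jar with white cap, 38 mm wide, 75 high; stays. Origin: underside centre.
- star_cutter: Star-shaped steel cookie cutter, 64 mm across, 22 high; stays. Origin: underside centre.
- hex_cutter: Six-sided steel cookie cutter, 52 mm across, 22 high; stays. Origin: underside centre.
- mason_jar: Glass jar with a brass lid, 90 mm wide, 150 high; stays. Origin: underside centre.
- milk_can: Tin can, 100 mm wide, 140 high; stays. Origin: underside centre.
Not all that is in view belongs to the job. Leave any orange or red look-alike of the pod alone.

How it is judged:
By the outcome, as a careful person would: the job done as asked, in the order asked, and still so for the second after the job is handed in, with the robot touching nothing.
It also fails if it takes over 64 s, if anything falls off the work surface, if the arm or the gripper's body presses on something with over 40 N, if the wrist force passes 120 N, or if a joint passes its speed limit or range.

## Working session

There is one attempt and no reset: what is moved stays moved. The work goes in short steps, Python scripts to look and compute and a shell command to move; the robot and the scene stay as the last step left them, time stands still between calls to the robot, and variables do not carry over. Pictures are saved under pics/ and viewed, at most 10 in all, crops included, and the job is handed in when it is done.

```bash
mkdir -p pics; cat > h.py <<'E'
import numpy as np, cv2
from station import arm
from scipy.spatial.transform import Rotation as R
def snap(name,f):
    s=arm.get_state(); im=arm.grab_frame(name); cv2.imwrite(f'pics/{f}.png',im[:,:,::-1]); return s,im
def cam(name,s=None):
    c=arm.get_calibration(name)
    if name!='wrist': return c,np.array(c['cam_to_world'])
    T=np.eye(4); T[:3,:3]=R.from_euler('xyz',s['ee_rot']).as_matrix(); T[:3,3]=s['eef_pos']
    return c,T@np.array(c['tool_from_camera'])
def ray(name,px,s=None):
    c,T=cam(name,s); d=T[:3,:3]@np.array([(px[0]-c['cx'])/c['fx'],(px[1]-c['cy'])/c['fy'],1]); return T[:3,3],d
def onz(name,px,z,s=None):
    o,d=ray(name,px,s); return (o+d*(z-o[2])/d[2]).round(4)
def proj(name,P,s=None):
    c,T=cam(name,s); p=np.linalg.inv(T)@np.r_[P,1]; return (p[0]/p[2]*c['fx']+c['cx']).round(1),(p[1]/p[2]*c['fy']+c['cy']).round(1)
E
python3 - <<'E'
from h import *
s,a=snap('scene','scene'); _,b=snap('top','top'); 
for n in('scene','top'):
    c,T=cam(n); print(n,c['fx'],T.round(3).tolist())
print(s)
E
```

```text
scene 386.4727307378038 [[0.681, 0.584, -0.441, 1.039], [0.732, -0.544, 0.41, -0.42], [-0.001, -0.602, -0.798, 0.945], [0.0, 0.0, 0.0, 1.0]]
top 442.51168996172726 [[-0.01, -0.996, 0.084, 0.483], [-1.0, 0.01, -0.008, 0.015], [0.007, -0.084, -0.996, 1.597], [0.0, 0.0, 0.0, 1.0]]
{'t': 0.0, 'q': array([-1.00689450e+00,  3.59380200e-01,  1.10746065e-02, -3.07282270e-04,
       -1.22409308e+00, -2.88109702e-01]), 'qd': array([ 0.00103865, -0.00029036, -0.00024236, -0.00141312, -0.00098096,
        0.00051046]), 'joint_efforts': array([ 9.37901241e-04, -5.82718241e+01,  2.93059838e+01,  6.99734196e+00,
        6.71107948e-03, -2.29008247e-04]), 'eef_pos': array([ 0.18364909, -0.64904463,  0.22564158]), 'ee_rot': array([ 3.13997427e+00, -1.78369425e-04, -2.86590503e+00]), 'force': array([ 0.08369108, -0.0800211 , -0.07104537]), 'moment': array([ 0.01526396,  0.00466066, -0.01749913]), 'gripper_force': 0.0, 'width': 0.08761752167419311}
```

View pics/scene.png

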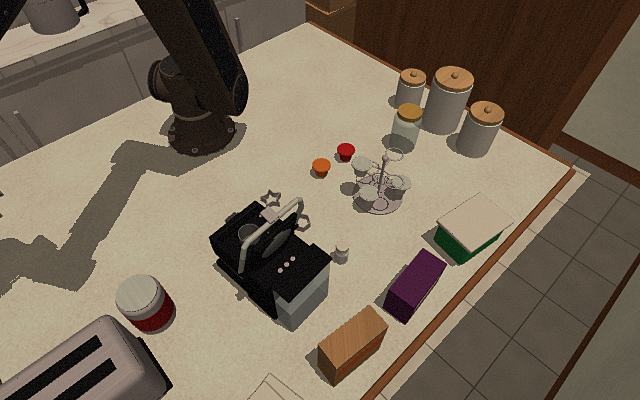

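View pics/top.png

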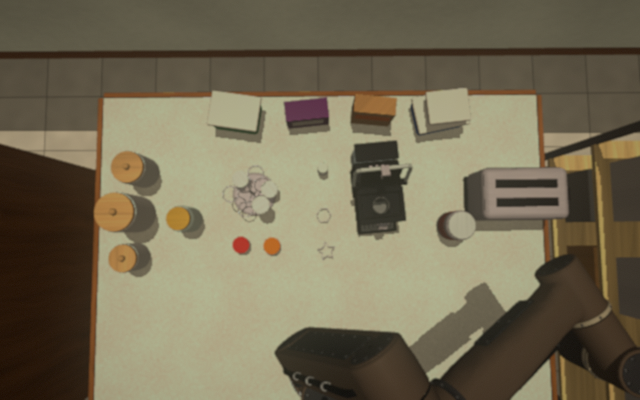

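The scene view shows the brewer near (270,265), the stand near (380,190) with white pods at about (362,166), (400,185) and (365,200), and the orange and red look-alikes at (321,167) and (346,151). In the top view the brewer is at (378,190) and the stand at (250,195), with white discs at (268,188) and (262,205). I'll check which pod is the upper one in one close composite crop.

```bash
python3 - <<'E'
import cv2,numpy as np
a=cv2.imread('pics/scene.png');b=cv2.imread('pics/top.png')
r=lambda i,x,y,w,h:cv2.resize(i[y:y+h,x:x+w],(400,300),interpolation=cv2.INTER_CUBIC)
o=np.vstack([np.hstack([r(a,335,140,100,75),r(b,210,160,80,60)]),np.hstack([r(a,200,180,140,105),r(b,325,135,120,105*120//140)])])
cv2.imwrite('pics/crop1.png',o)
E
```

```text
(no output)
```

View pics/crop1.png

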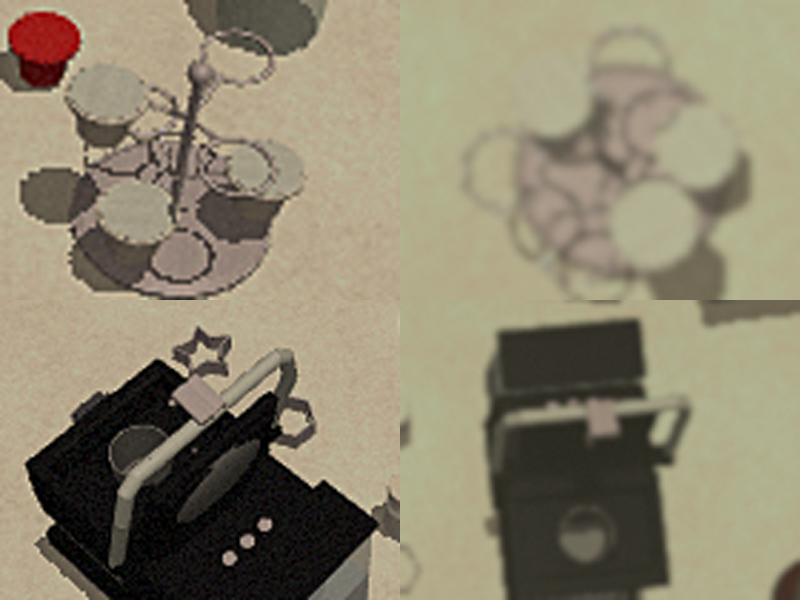

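```bash
python3 - <<'E'
from h import *
sc={'P1':(361,162.5),'P2':(369,192.5),'P3':(402,182)}; tp={'A':(261,205),'B':(270,189),'C':(243,179)}
for z in(.137,.072):
    print(z,{k:onz('scene',v,z)[:2].tolist() for k,v in sc.items()},{k:onz('top',v,z)[:2].tolist() for k,v in tp.items()})
# empty upper rings z .13
for p in((335+237/4,140+55/4),(335+240/4,140+165/4)): print('ring',onz('scene',p,.13))
for p in((210+227/5,160+62/5),(210+92/5,160+172/5)): print('ringtop',onz('top',p,.13))
print('posttop',onz('scene',(335+201/4,140+70/4),.172))
# brewer holder mouth: white/gray disk z .175
print('holder top',onz('top',(325+185*.3,135+235*.3),.175), 'scene',onz('scene',(200+140*.35,180+150*.35),.175))
# brewer rear top edge corners z .2
for p in((500,335),(640,320),(645,375),(503,388)): print('rear',onz('top',(325+(p[0]-400)*.3,135+(p[1]-300)*.3),.2))
for p in((500,485),(660,472),(668,580),(503,600)): print('head',onz('top',(325+(p[0]-400)*.3,135+(p[1]-300)*.3),.182))
E
```

```text
0.137 {'P1': [0.5701, 0.2011], 'P2': [0.6602, 0.1355], 'P3': [0.697, 0.2295]} {'A': [0.5707, 0.1981], 'B': [0.6234, 0.1684], 'C': [0.6576, 0.2578]}
0.072 {'P1': [0.5324, 0.2511], 'P2': [0.6297, 0.1802], 'P3': [0.6695, 0.2818]} {'A': [0.5746, 0.2062], 'B': [0.6297, 0.1752], 'C': [0.6654, 0.2686]}
ring [0.6087 0.304  0.13  ]
ring [0.679  0.2231 0.13  ]
ringtop [0.6802 0.2177 0.13  ]
ringtop [0.6075 0.3071 0.13  ]
posttop [0.6233 0.2372 0.172 ]
holder top [ 0.563  -0.1911  0.175 ] scene [ 0.566 -0.19   0.175]
rear [ 0.7545 -0.11    0.2   ]
rear [ 0.7679 -0.2449  0.2   ]
rear [ 0.7144 -0.2484  0.2   ]
rear [ 0.7031 -0.112   0.2   ]
head [ 0.6116 -0.1091  0.182 ]
head [ 0.6227 -0.2638  0.182 ]
head [ 0.5186 -0.2688  0.182 ]
head [ 0.5011 -0.1101  0.182 ]
```

Five things could be mistaken for the target, in scene pixels: P1 (361,162), P2 (369,192), P3 (402,182), orange (321,167) and red (346,151). Only P1 agrees between the two views at the upper rim height (0.570, 0.200, z .137). P2 and P3 agree at the lower tier, and the two empty upper rings sit 120° either side. So P1 is the pod to load. The brewer's yaw is about 5°, with the holder near (0.565, −0.190).

```bash
python3 -m crank '[{"dx":0.01,"dy":0.023,"dz":0.027},{"dx":0.02,"dy":0.046,"dz":0.054},{"dx":0.03,"dy":0.069,"dz":0.081},{"dx":0.04,"dy":0.092,"dz":0.108},{"dx":0.05,"dy":0.115,"dz":0.135}]' && python3 -m crank '[{"dx":0.0168,"dy":0.0367},{"dx":0.0336,"dy":0.0734},{"dx":0.0504,"dy":0.1101,"twist":2},{"dx":0.0672,"dy":0.1468,"twist":4},{"dx":0.084,"dy":0.1835,"twist":6}]'
```

```text
invalid input at $[0]: expected keys dx, dy, dz, twist, grip
```

```bash
python3 -m crank '[{"dx":0.01,"dy":0.023,"dz":0.027,"twist":0,"grip":1},{"dx":0.02,"dy":0.046,"dz":0.054,"twist":0,"grip":1},{"dx":0.03,"dy":0.069,"dz":0.081,"twist":0,"grip":1},{"dx":0.04,"dy":0.092,"dz":0.108,"twist":0,"grip":1},{"dx":0.05,"dy":0.115,"dz":0.135,"twist":0,"grip":1}]' && python3 -m crank '[{"dx":0.0168,"dy":0.0367,"dz":0,"twist":1,"grip":1},{"dx":0.0336,"dy":0.0734,"dz":0,"twist":2,"grip":1},{"dx":0.0504,"dy":0.1101,"dz":0,"twist":3,"grip":1},{"dx":0.0672,"dy":0.1468,"dz":0,"twist":4,"grip":1},{"dx":0.084,"dy":0.1835,"dz":0,"twist":5,"grip":1}]'
```

```text
t: 0.52
eef_pos: [0.2339, -0.5332, 0.3623]
ee_rot: [3.141, -0.0, -2.866]
force: [0.8, -0.3, -0.1]
width: 0.0878
gripper_force: 0.0
t: 0.93
eef_pos: [0.3178, -0.3491, 0.3614]
ee_rot: [3.141, 0.0, -2.778]
force: [1.3, -0.7, -0.0]
width: 0.0874
gripper_force: 0.0
```

```bash
for i in 1; do python3 -m crank '[{"dx":0.0168,"dy":0.0367,"dz":0,"twist":1,"grip":1},{"dx":0.0336,"dy":0.0734,"dz":0,"twist":2,"grip":1},{"dx":0.0504,"dy":0.1101,"dz":0,"twist":3,"grip":1},{"dx":0.0672,"dy":0.1468,"dz":0,"twist":4,"grip":1},{"dx":0.084,"dy":0.1835,"dz":0,"twist":6,"grip":1}]' | grep eef; python3 -m crank '[{"dx":0.0168,"dy":0.0367,"dz":0,"twist":1,"grip":1},{"dx":0.0336,"dy":0.0734,"dz":0,"twist":2,"grip":1},{"dx":0.0504,"dy":0.1101,"dz":0,"twist":3,"grip":1},{"dx":0.0672,"dy":0.1468,"dz":0,"twist":4,"grip":1},{"dx":0.084,"dy":0.1835,"dz":0,"twist":6,"grip":1}]' |grep eef; python3 -m crank '[{"dx":0.0168,"dy":0.0367,"dz":0,"twist":1,"grip":1},{"dx":0.0336,"dy":0.0734,"dz":-0.01,"twist":2,"grip":1},{"dx":0.0504,"dy":0.1101,"dz":-0.02,"twist":4,"grip":1},{"dx":0.0672,"dy":0.1468,"dz":-0.03,"twist":6,"grip":1},{"dx":0.084,"dy":0.1835,"dz":-0.04,"twist":6,"grip":1}]'; done
python3 - <<'E'
from h import *
s,im=snap('wrist','w1')
print(s['eef_pos'],s['ee_rot'],proj('wrist',[.5705,.1995,.137],s),proj('wrist',[.6233,.2372,.172],s), proj('wrist',s['eef_pos'],s))
E
```

```text
eef_pos: [0.4018, -0.1655, 0.3617]
eef_pos: [0.4858, 0.0181, 0.3616]
t: 2.18
eef_pos: [0.57, 0.2015, 0.3208]
ee_rot: [3.141, -0.0, -2.462]
force: [0.3, -0.2, 0.8]
width: 0.0878
gripper_force: 0.0
[0.5700351  0.20150482 0.32082654] [ 3.14143182e+00 -2.23209980e-04 -2.46184262e+00] (np.float64(318.0), np.float64(170.0)) (np.float64(314.2), np.float64(239.1)) (np.float64(319.7), np.float64(250.1))
```

View pics/w1.png

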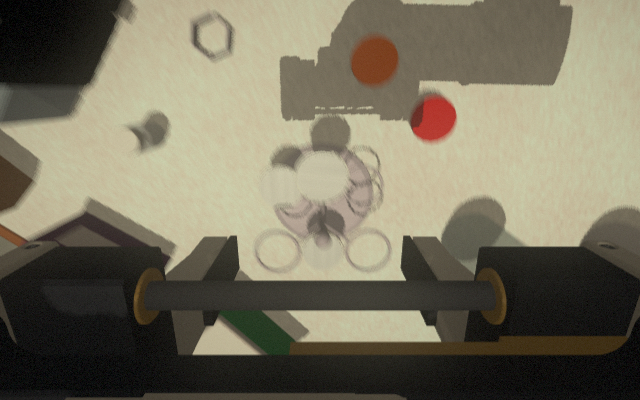

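The wrist view shows the pod at about (322,175), the post top at (322,238) and the empty upper rings at (278,250) and (367,248). The tangential closing direction clears all of them.

```bash
python3 - <<'E'
from h import *
s=arm.get_state()
im=cv2.imread('pics/w1.png'); g=cv2.cvtColor(im,cv2.COLOR_BGR2HSV)
sub=g[145:210,290:360]; m=((sub[...,1]<45)&(sub[...,2]>185)).astype(np.uint8)
n,l,st,ce=cv2.connectedComponentsWithStats(m); k=1+st[1:,4].argmax(); print(st[k],ce[k]+[290,145])
for px in((323,175),ce[k]+[290,145]): print(onz('wrist',px,.137,s))
a,b=onz('wrist',(278,250),.13,s),onz('wrist',(367,248),.13,s); print(a,b,onz('wrist',(322,238),.172,s),np.degrees(np.arctan2(*(b-a)[1::-1])))
E
```

```text
[   0    8   57   54 1963] [318.6067244  177.75649516]
[0.5718 0.2112 0.137 ]
[0.577  0.2095 0.137 ]
[0.676  0.2283 0.13  ] [0.6087 0.3075 0.13  ] [0.6169 0.2461 0.172 ] 130.35613574041494
```

```bash
python3 -m crank '[{"dx":0.001,"dy":0.001,"dz":-0.02,"twist":1,"grip":1},{"dx":0.002,"dy":0.003,"dz":-0.045,"twist":1,"grip":1},{"dx":0.002,"dy":0.003,"dz":-0.07,"twist":1,"grip":1},{"dx":0.002,"dy":0.003,"dz":-0.09,"twist":1,"grip":1},{"dx":0.002,"dy":0.003,"dz":-0.1,"twist":1,"grip":1}]' | grep eef
python3 - <<'E'
from h import *
s,im=snap('wrist','w2')
c=np.array(proj('wrist',[.572,.205,.137],s)).astype(int);print(s['eef_pos'],c)
x,y=max(c[0]-100,0),max(c[1]-75,0); v=im[y:y+150,x:x+200,::-1]; cv2.imwrite('pics/w2c.png',cv2.resize(v,(800,600),interpolation=cv2.INTER_CUBIC)); print(x,y)
E
```

```text
eef_pos: [0.5703, 0.2019, 0.2182]
[0.57030028 0.20190392 0.21815524] [321 206]
221 131
```

View pics/w2c.png

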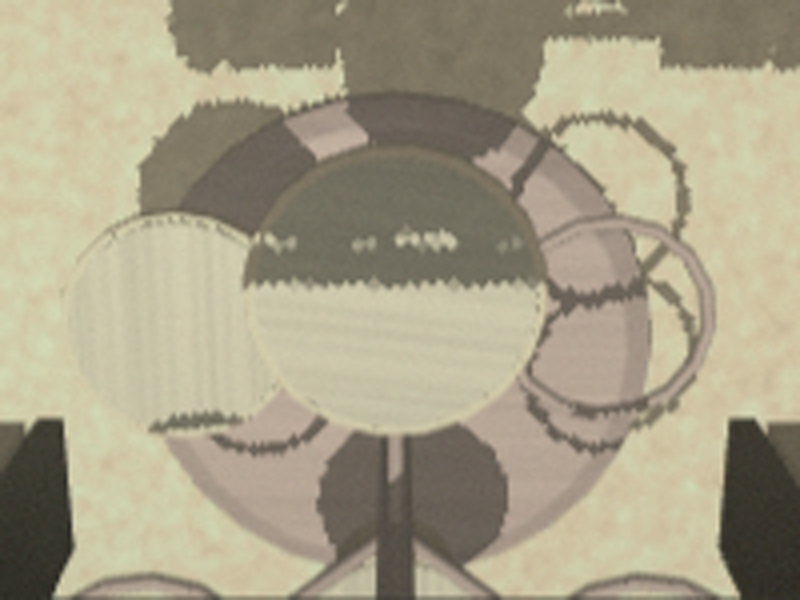

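The crop shows the pod's rim centred at crop (395,290), which is image pixel (319.8,203.5). That is within about 1 mm of the prediction (321,206), and the fingers straddle it evenly.

```bash
python3 - <<'E'
from h import *
s=arm.get_state(); p=onz('wrist',(319.8,203.5),.137,s); print(p,p-s['eef_pos'],s['ee_rot'],[onz('wrist',(221+x/4,131+y/4),.137,s) for x,y in((242,290),(548,290),(395,148),(395,433))])
E
```

```text
[0.5707 0.2024 0.137 ] [ 0.00063492  0.00069137 -0.08042626] [ 3.14029352 -0.00568675 -2.44743928] [array([0.5896, 0.1796, 0.137 ]), array([0.5517, 0.2251, 0.137 ]), array([0.5491, 0.1844, 0.137 ]), array([0.5939, 0.2217, 0.137 ])]
```

```bash
python3 -m crank '[{"dx":0,"dy":0,"dz":-0.025,"twist":0,"grip":1},{"dx":0,"dy":0,"dz":-0.05,"twist":0,"grip":1},{"dx":0,"dy":0,"dz":-0.07,"twist":0,"grip":1},{"dx":0,"dy":0,"dz":-0.085,"twist":0,"grip":1},{"dx":0,"dy":0,"dz":-0.095,"twist":0,"grip":1}]'; python3 -m crank '[{"dx":0,"dy":0,"dz":0,"twist":0,"grip":1},{"dx":0,"dy":0,"dz":-0.001,"twist":0,"grip":1},{"dx":0,"dy":0,"dz":-0.002,"twist":0,"grip":1},{"dx":0,"dy":0,"dz":-0.002,"twist":0,"grip":1},{"dx":0,"dy":0,"dz":-0.002,"twist":0,"grip":1}]'
```

```text
t: 3.12
eef_pos: [0.5717, 0.2023, 0.1258]
ee_rot: [3.142, -0.001, -2.447]
force: [0.1, -0.4, 0.6]
width: 0.0878
gripper_force: 0.0
t: 3.53
eef_pos: [0.5723, 0.2028, 0.1256]
ee_rot: [-3.141, 0.002, -2.447]
force: [0.2, 0.7, -0.1]
width: 0.0874
gripper_force: 0.0
```

```bash
python3 -m crank '[{"dx":-0.001,"dy":0,"dz":-0.004,"twist":0,"grip":1},{"dx":-0.001,"dy":0,"dz":-0.004,"twist":0,"grip":0.5},{"dx":-0.001,"dy":0,"dz":-0.004,"twist":0,"grip":0.2},{"dx":-0.001,"dy":0,"dz":-0.004,"twist":0,"grip":0.2},{"dx":-0.001,"dy":0,"dz":-0.004,"twist":0,"grip":0.2}]' 15;  python3 -m crank '[{"dx":0,"dy":0,"dz":0,"twist":0,"grip":0.2},{"dx":0,"dy":0,"dz":0,"twist":0,"grip":0.2},{"dx":0,"dy":0,"dz":0,"twist":0,"grip":0.2},{"dx":0,"dy":0,"dz":0,"twist":0,"grip":0.2},{"dx":0,"dy":0,"dz":0,"twist":0,"grip":0.2}]'
```

```text
t: 3.95
eef_pos: [0.5708, 0.2026, 0.1206]
ee_rot: [-3.142, 0.0, -2.447]
force: [0.1, 0.7, 0.2]
width: 0.0663
gripper_force: 0.0
t: 4.37
eef_pos: [0.5709, 0.2026, 0.1206]
ee_rot: [-3.142, 0.0, -2.447]
force: [-1.3, 1.2, 0.8]
width: 0.0589
gripper_force: 15.0
```

```bash
python3 -m crank '[{"dx":0,"dy":0,"dz":0.02,"twist":0,"grip":0.2},{"dx":0,"dy":0,"dz":0.05,"twist":0,"grip":0.2},{"dx":0,"dy":0,"dz":0.09,"twist":0,"grip":0.2},{"dx":0,"dy":0,"dz":0.13,"twist":0,"grip":0.2},{"dx":0,"dy":0,"dz":0.17,"twist":0,"grip":0.2}]'|grep -E 'eef|wid|gri'; python3 -m crank '[{"dx":0,"dy":-0.02,"dz":0.02,"twist":-7,"grip":0.2},{"dx":0,"dy":-0.055,"dz":0.04,"twist":-14,"grip":0.2},{"dx":0,"dy":-0.095,"dz":0.04,"twist":-21,"grip":0.2},{"dx":0,"dy":-0.135,"dz":0.04,"twist":-28,"grip":0.2},{"dx":0,"dy":-0.175,"dz":0.04,"twist":-35,"grip":0.2}]'|grep eef; python3 -m crank '[{"dx":-0.003,"dy":-0.04,"dz":0,"twist":0,"grip":0.2},{"dx":-0.006,"dy":-0.08,"dz":0,"twist":0,"grip":0.2},{"dx":-0.009,"dy":-0.12,"dz":0,"twist":0,"grip":0.2},{"dx":-0.011,"dy":-0.15,"dz":0,"twist":0,"grip":0.2},{"dx":-0.011,"dy":-0.157,"dz":0,"twist":0,"grip":0.2}]'; python3 - <<'E'
from h import *
arm.grab_frame('top')
s,im=snap('wrist','w3'); snap('top','top2'); snap('scene','scene2')
print(s['eef_pos'],s['ee_rot'],proj('wrist',[.5645,-.1905,.175],s))
E
```

```text
eef_pos: [0.5704, 0.2022, 0.2923]
width: 0.0591
gripper_force: 15.0
eef_pos: [0.5704, 0.0262, 0.3311]
t: 5.62
eef_pos: [0.5588, -0.1333, 0.3306]
ee_rot: [-3.141, -0.0, -3.061]
force: [0.0, 1.1, 0.1]
width: 0.0589
gripper_force: 15.0
[ 0.55913784 -0.13269991  0.33047229] [-3.14119459e+00 -4.47097201e-04 -3.06122337e+00] (np.float64(260.9), np.float64(178.2))
```

View pics/w3.png

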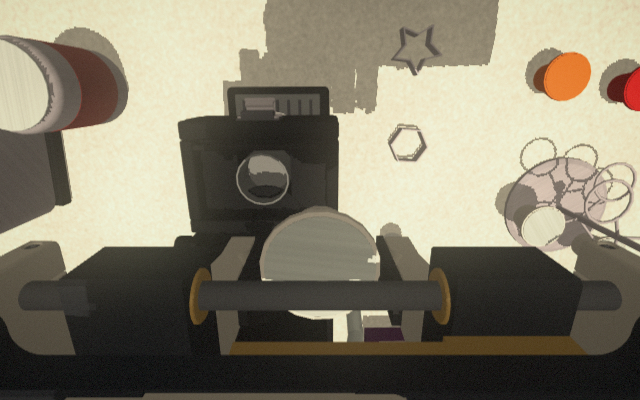

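The wrist view shows the pod held level with its rim centred near (320,262). The holder's collar is at about (263,178), and the brewer's front edge runs from (180,119) to (338,118), parallel to the finger line. I'll refine the collar and compute the shift.

```bash
python3 - <<'E'
from h import *
s=arm.get_state(); im=cv2.imread('pics/w3.png'); g=cv2.cvtColor(im,cv2.COLOR_BGR2GRAY)
c=cv2.HoughCircles(cv2.medianBlur(g,3)[130:225,210:320],cv2.HOUGH_GRADIENT,1,60,param1=120,param2=15,minRadius=22,maxRadius=34); print(c+[210,130,0] if c is not None else None)
if c is not None:
    u=c[0,0,:2]+[210,130]; h=onz('wrist',u,.175,s); print('holder',h)
for r in(26,28): 
    pass
p=onz('wrist',(320,262.5),s['eef_pos'][2]+.0164,s); print('pod',p,[onz('wrist',q,s['eef_pos'][2]+.0164,s) for q in((260,262),(380,262),(320,207))])
f=[onz('wrist',q,.182,s) for q in((180,119),(338,118),(192,232),(338,211))]; print('front',f)
# top view
t=cv2.imread('pics/top2.png')
for n,a in(('top',(380.5,205.5)),('scene',(249,232.5))): print(n,onz(n,a,.175))
E
```

```text
[[[263.5        179.5         25.20000076]]]
holder [ 0.5664 -0.1843  0.175 ]
pod [ 0.558  -0.1289  0.3468] [array([ 0.5602, -0.1582,  0.3468]), array([ 0.5553, -0.0997,  0.3468]), array([ 0.5293, -0.1313,  0.3468])]
front [array([ 0.5134, -0.2614,  0.182 ]), array([ 0.5004, -0.1169,  0.182 ]), array([ 0.6261, -0.2543,  0.182 ]), array([ 0.5909, -0.1079,  0.182 ])]
top [ 0.563  -0.1911  0.175 ]
scene [ 0.566 -0.19   0.175]
```

```bash
python3 - <<'E'
from h import *
s=arm.get_state(); print(s['eef_pos'],s['ee_rot'],proj('wrist',s['eef_pos'],s),proj('wrist',s['eef_pos']+[0,0,.0164],s))
print(np.array(arm.get_calibration('wrist')['tool_from_camera']).round(4).tolist(),arm.get_calibration('wrist'))
im=cv2.imread('pics/scene2.png'); 
a=cv2.resize(cv2.imread('pics/scene2.png')[140:300,170:370],(500,400),interpolation=cv2.INTER_CUBIC); cv2.imwrite('pics/s2c.png',a)
E
```

```text
[ 0.55977067 -0.12926466  0.33039746] [ 3.14130606e+00 -1.16611778e-04 -3.05842400e+00] (np.float64(319.0), np.float64(250.2)) (np.float64(319.0), np.float64(265.7))
[[-0.0002, -0.953, -0.3028, 0.0817], [1.0, -0.0, -0.0004, 0.0004], [0.0004, -0.3028, 0.953, -0.1589], [0.0, 0.0, 0.0, 1.0]] {'fx': 327.12018679496674, 'fy': 327.12018679496674, 'cx': 319.5644244672568, 'cy': 194.8989634120957, 'tool_from_camera': array([[-1.51483541e-04, -9.53042728e-01, -3.02835823e-01,
         8.17188113e-02],
       [ 9.99999925e-01, -3.65403263e-05, -3.85222052e-04,
         3.67857220e-04],
       [ 3.56067356e-04, -3.02835859e-01,  9.53042662e-01,
        -1.58890328e-01],
       [ 0.00000000e+00,  0.00000000e+00,  0.00000000e+00,
         1.00000000e+00]])}
```

View pics/s2c.png

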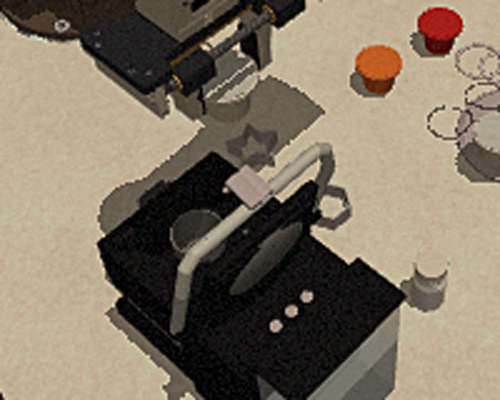

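The scene crop shows the handle open with its bar from crop (185,265) to (325,150), and the pod upright in the gripper at (232,90). The arm was still settling during the wrist picture. Using the state read at that picture, the target shift from the present pose is (+0.008, −0.059).

```bash
python3 -m crank '[{"dx":0.004,"dy":-0.03,"dz":0,"twist":0,"grip":0.2},{"dx":0.008,"dy":-0.0585,"dz":-0.02,"twist":0,"grip":0.2},{"dx":0.008,"dy":-0.0585,"dz":-0.05,"twist":0,"grip":0.2},{"dx":0.008,"dy":-0.0585,"dz":-0.08,"twist":0,"grip":0.2},{"dx":0.008,"dy":-0.0585,"dz":-0.1,"twist":0,"grip":0.2}]'; python3 -m crank '[{"dx":0,"dy":0,"dz":-0.01,"twist":0,"grip":0.2},{"dx":0,"dy":0,"dz":-0.014,"twist":0,"grip":0.2},{"dx":0,"dy":0,"dz":-0.014,"twist":0,"grip":0.2},{"dx":0,"dy":0,"dz":-0.014,"twist":0,"grip":0.2},{"dx":0,"dy":0,"dz":-0.014,"twist":0,"grip":0.2}]'
python3 - <<'E'
from h import *
s,im=snap('wrist','w4'); s2,a=snap('scene','scene3'); 
print(s['eef_pos'],s['ee_rot'],s['force'],proj('wrist',[.5658,-.1877,.175],s))
A=cv2.resize(im[100:300,220:420,::-1],(400,400),interpolation=cv2.INTER_CUBIC); B=cv2.resize(a[190:290,200:300,::-1],(400,400),interpolation=cv2.INTER_CUBIC)
cv2.imwrite('pics/c4.png',np.hstack([A,B]))
E
```

```text
t: 6.23
eef_pos: [0.567, -0.1867, 0.2276]
ee_rot: [3.14, -0.002, -3.057]
force: [-1.0, 0.2, -1.3]
width: 0.0594
gripper_force: 15.0
t: 6.65
eef_pos: [0.5688, -0.1877, 0.2183]
ee_rot: [-3.141, 0.003, -3.057]
force: [0.4, -0.0, 0.1]
width: 0.0591
gripper_force: 15.0
[ 0.5687969  -0.18770722  0.21830159] [-3.14099602e+00  2.60906793e-03 -3.05698854e+00] [ 0.37668742 -0.02287271  0.05717391] (np.float64(319.6), np.float64(215.6))
```

View pics/c4.png

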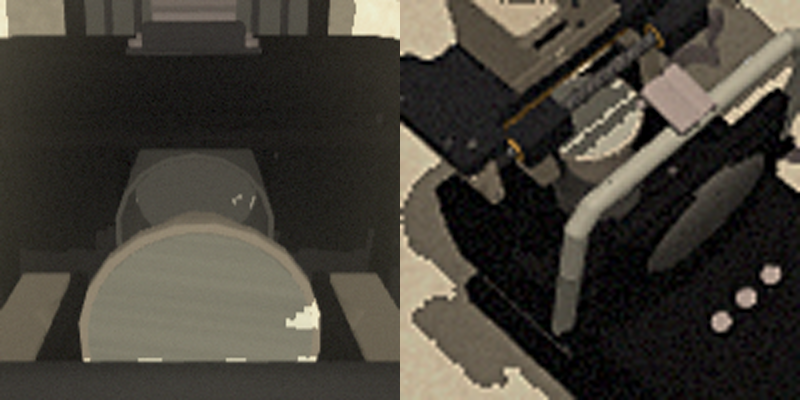

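The left crop shows the collar's rim spanning x 116–273 with its top at y 153, and the pod spanning x 80–319. The collar sits about 1.6 mm to −y of the pod. The right crop shows the pod just over the holder, clear of the bar.

```bash
python3 - <<'E'
from h import *
s=arm.get_state(); s2=dict(s); s2['eef_pos']=np.array([0.5687969,-0.18770722,0.21830159]); s2['ee_rot']=[-3.14099602e+00,2.60906793e-03,-3.05698854e+00]
f=lambda x,y:(220+x/2,100+y/2)
fr=onz('wrist',f(194.5,153),.175,s2); print('front edge',fr,'-> centre x',fr[0]+.0265)
print('left/right',onz('wrist',f(116,225),.175,s2),onz('wrist',f(273,225),.175,s2))
zt=s2['eef_pos'][2]+.0164; pf=onz('wrist',f(199.5,222),zt,s2); print('pod front',pf,pf[0]+.03, 'pod l/r',onz('wrist',f(80,330),zt,s2),onz('wrist',f(319,330),zt,s2))
print('now',s['eef_pos'],s['ee_rot'],s['force'])
E
```

```text
front edge [ 0.5393 -0.1914  0.175 ] -> centre x 0.5658
left/right [ 0.5659 -0.2152  0.175 ] [ 0.5616 -0.1636  0.175 ]
pod front [ 0.5402 -0.1897  0.2347] 0.5702 pod l/r [ 0.5708 -0.2165  0.2347] [ 0.5659 -0.1581  0.2347]
now [ 0.56848702 -0.18788133  0.21793346] [-3.14121429e+00  2.21884502e-03 -3.05744822e+00] [-0.36067469  0.26859172 -0.82100182]
```

```bash
python3 -m crank '[{"dx":-0.003,"dy":-0.002,"dz":0,"twist":0,"grip":0.2},{"dx":-0.003,"dy":-0.002,"dz":-0.006,"twist":0,"grip":0.2},{"dx":-0.003,"dy":-0.002,"dz":-0.014,"twist":0,"grip":0.2},{"dx":-0.003,"dy":-0.002,"dz":-0.022,"twist":0,"grip":0.2},{"dx":-0.003,"dy":-0.002,"dz":-0.025,"twist":0,"grip":0.2}]'; python3 -m crank '[{"dx":0,"dy":0,"dz":-0.004,"twist":0,"grip":0.2},{"dx":0,"dy":0,"dz":-0.008,"twist":0,"grip":0.2},{"dx":0,"dy":0,"dz":-0.012,"twist":0,"grip":0.2},{"dx":0,"dy":0,"dz":-0.012,"twist":0,"grip":0.2},{"dx":0,"dy":0,"dz":-0.012,"twist":0,"grip":0.2}]'
```

```text
t: 7.17
eef_pos: [0.5638, -0.1898, 0.1895]
ee_rot: [3.141, -0.002, -3.058]
force: [0.1, -0.4, -0.9]
width: 0.0594
gripper_force: 15.0
t: 7.58
eef_pos: [0.5647, -0.19, 0.1793]
ee_rot: [3.142, -0.0, -3.058]
force: [0.3, 0.6, -0.5]
width: 0.0593
gripper_force: 15.0
```

```bash
python3 -m crank '[{"dx":0,"dy":0,"dz":-0.003,"twist":0,"grip":0.2},{"dx":0,"dy":0,"dz":-0.006,"twist":0,"grip":0.2},{"dx":0,"dy":0,"dz":-0.009,"twist":0,"grip":0.2},{"dx":0,"dy":0,"dz":-0.011,"twist":0,"grip":0.2},{"dx":0,"dy":0,"dz":-0.011,"twist":0,"grip":0.2}]'; python3 -m crank '[{"dx":0,"dy":0,"dz":-0.001,"twist":0,"grip":0.2},{"dx":0,"dy":0,"dz":-0.002,"twist":0,"grip":0.2},{"dx":0,"dy":0,"dz":-0.003,"twist":0,"grip":0.2},{"dx":0,"dy":0,"dz":-0.003,"twist":0,"grip":0.2},{"dx":0,"dy":0,"dz":-0.003,"twist":0,"grip":0.2}]'
```

```text
t: 8.0
eef_pos: [0.5645, -0.1899, 0.1679]
ee_rot: [3.141, -0.001, -3.058]
force: [-0.0, 0.6, -0.6]
width: 0.0587
gripper_force: 15.0
t: 8.42
eef_pos: [0.5648, -0.19, 0.1655]
ee_rot: [-3.142, -0.0, -3.058]
force: [0.7, 0.1, -0.1]
width: 0.0592
gripper_force: 15.0
```

```bash
python3 -m crank '[{"dx":0,"dy":0,"dz":-0.0005,"twist":0,"grip":0.2},{"dx":0,"dy":0,"dz":-0.001,"twist":0,"grip":0.2},{"dx":0,"dy":0,"dz":-0.0015,"twist":0,"grip":0.2},{"dx":0,"dy":0,"dz":-0.0015,"twist":0,"grip":0.2},{"dx":0,"dy":0,"dz":-0.0015,"twist":0,"grip":0.2}]'
```

```text
t: 8.83
eef_pos: [0.5647, -0.19, 0.164]
ee_rot: [3.142, -0.0, -3.058]
force: [0.1, -0.2, -0.4]
width: 0.0591
gripper_force: 15.0
```

```bash
python3 -m crank '[{"dx":0,"dy":0,"dz":-0.0005,"twist":0,"grip":0.2},{"dx":0,"dy":0,"dz":-0.001,"twist":0,"grip":0.2},{"dx":0,"dy":0,"dz":-0.001,"twist":0,"grip":0.2},{"dx":0,"dy":0,"dz":-0.001,"twist":0,"grip":0.2},{"dx":0,"dy":0,"dz":-0.001,"twist":0,"grip":0.2}]'; python3 -m crank '[{"dx":0,"dy":0,"dz":0,"twist":0,"grip":0.42},{"dx":0,"dy":0,"dz":0,"twist":0,"grip":0.45},{"dx":0,"dy":0,"dz":0,"twist":0,"grip":0.5},{"dx":0,"dy":0,"dz":0,"twist":0,"grip":0.54},{"dx":0,"dy":0,"dz":0,"twist":0,"grip":0.54}]'
```

```text
t: 9.25
eef_pos: [0.5649, -0.19, 0.1637]
ee_rot: [-3.141, 0.001, -3.058]
force: [-2.5, 1.3, 5.5]
width: 0.0594
gripper_force: 15.0
t: 9.67
eef_pos: [0.5647, -0.19, 0.1628]
ee_rot: [3.142, -0.0, -3.058]
force: [-0.5, -0.0, 0.0]
width: 0.0671
gripper_force: 0.0
```

The pod is seated: there was a 5.5 N contact at the expected height, and it is now released. I'll retreat and check, and measure the bar.

```bash
python3 -m crank '[{"dx":0,"dy":0,"dz":0.006,"twist":0,"grip":0.54},{"dx":0,"dy":0,"dz":0.02,"twist":0,"grip":0.54},{"dx":0,"dy":0,"dz":0.05,"twist":0,"grip":0.54},{"dx":0,"dy":0,"dz":0.09,"twist":0,"grip":0},{"dx":0,"dy":0,"dz":0.13,"twist":0,"grip":-1}]'|grep eef;  python3 -m crank '[{"dx":-0.02,"dy":0,"dz":0.04,"twist":0,"grip":-1},{"dx":-0.04,"dy":0,"dz":0.08,"twist":0,"grip":-1},{"dx":-0.04,"dy":0,"dz":0.08,"twist":0,"grip":-1},{"dx":-0.04,"dy":0,"dz":0.08,"twist":0,"grip":-1},{"dx":-0.04,"dy":0,"dz":0.08,"twist":0,"grip":-1}]'
python3 - <<'E'
from h import *
s,im=snap('wrist','w5'); _,a=snap('scene','scene5'); print(s['eef_pos'],s['ee_rot'],s['width'])
cv2.imwrite('pics/c5.png',np.hstack([cv2.resize(im[60:300,200:440,::-1],(400,400)),cv2.resize(a[170:290,195:315,::-1],(400,400),interpolation=cv2.INTER_CUBIC)]))
yaw=.0845; H=np.array([.5655,-.1895]); ex=np.array([np.cos(yaw),np.sin(yaw)]); ey=np.array([-ex[1],ex[0]])
for n,px,yb in(('scene',(245.5,246.5),None),('scene',(299.8,200),None),('top',(355,172.5),None),('top',(409.5,166.5),None)):
    o,d=ray(n,px)
    for yb in(-.063,.063):
        t=((H-o[:2])@ey+yb)/(d[:2]@ey); P=o+d*t; print(n,px,yb,'x_b from holder',((P[:2]-H)@ex).round(4),'z',P[2].round(4),'h',np.arctan2(P[2]-.185,-((P[:2]-H)@ex-.068)).round(3))
E
```

```text
eef_pos: [0.5641, -0.19, 0.2944]
t: 10.5
eef_pos: [0.5246, -0.1899, 0.374]
ee_rot: [3.141, 0.002, -3.058]
force: [1.1, -1.2, -0.8]
width: 0.0265
gripper_force: 0.0
[ 0.52464015 -0.18987899  0.37395031] [ 3.14143417e+00  2.08791999e-03 -3.05787115e+00] 0.02649691068856599
scene (245.5, 246.5) -0.063 x_b from holder 0.0793 z 0.2753 h 1.695
scene (245.5, 246.5) 0.063 x_b from holder -0.1483 z -0.1325 h -0.973
scene (299.8, 200) -0.063 x_b from holder 0.2416 z 0.5669 h 1.997
scene (299.8, 200) 0.063 x_b from holder 0.113 z 0.3367 h 1.859
top (355, 172.5) -0.063 x_b from holder 0.2773 z -1.1589 h -1.725
top (355, 172.5) 0.063 x_b from holder 0.1198 z 0.1088 h -2.168
top (409.5, 166.5) -0.063 x_b from holder 0.0888 z 0.378 h 1.678
top (409.5, 166.5) 0.063 x_b from holder 0.018 z 0.9386 h 1.505
```

View pics/c5.png

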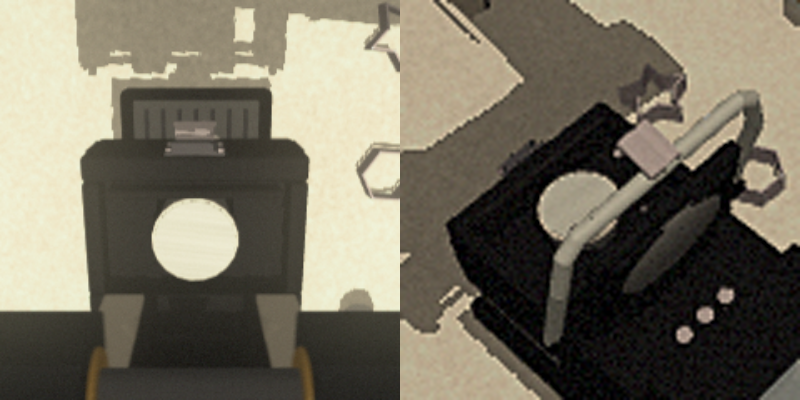

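The wrist crop shows the pod's white disc level and concentric in the collar at crop (195,239). The scene crop shows the bar standing open, with the tongue root at crop (675,155) and bar ends at (570,245) and (748,100).

```bash
python3 - <<'E'
from h import *
yaw=.0845; H=np.array([.5655,-.1895]); ex=np.array([np.cos(yaw),np.sin(yaw)]); ey=np.array([-ex[1],ex[0]])
print('holder again',onz('wrist',(200+195/1.667,60+239/1.667),.18,arm.get_state()))
for n,px,yb in(('scene',(195+275*.3,170+152*.3),0),('scene',(195+170*.3,170+247*.3),-.06),('scene',(195+346*.3,170+104*.3),.06),('top',(325+201*.3,135+105*.3),0)):
    o,d=ray(n,px); t=((H-o[:2])@ey+yb)/(d[:2]@ey); P=o+d*t; x=(P[:2]-H)@ex-.068; print(n,'from pivot',x.round(4),(P[2]-.185).round(4),'h',np.arctan2(P[2]-.185,-x).round(3),np.hypot(x,P[2]-.185).round(3))
for h in(1.7,1.75,1.8,1.85,1.9,1.95):
    q=lambda yb:proj('scene',np.r_[H+ex*(.068-.14*np.cos(h)-.005*np.sin(h))+ey*yb,.185+.14*np.sin(h)-.005*np.cos(h)])
    r=lambda yb:proj('top',np.r_[H+ex*(.068-.14*np.cos(h)-.005*np.sin(h))+ey*yb,.185+.14*np.sin(h)-.005*np.cos(h)])
    print(h,[tuple(map(float,q(y))) for y in(-.06,0,.06)],[tuple(map(float,r(y))) for y in(-.06,0,.06)])
E
```

```text
holder again [ 0.5641 -0.1891  0.18  ]
scene from pivot 0.047 0.1653 h 1.848 0.172
scene from pivot 0.0104 0.0949 h 1.68 0.095
scene from pivot 0.045 0.1507 h 1.861 0.157
top from pivot 0.0303 0.1688 h 1.749 0.172
1.7 [(243.7, 232.7), (266.4, 213.9), (287.7, 196.3)] [(404.9, 171.9), (384.4, 173.8), (363.8, 175.8)]
1.75 [(246.2, 235.0), (268.9, 216.0), (290.1, 198.3)] [(404.6, 169.6), (384.1, 171.5), (363.5, 173.4)]
1.8 [(248.7, 237.4), (271.4, 218.3), (292.6, 200.5)] [(404.3, 167.3), (383.8, 169.2), (363.2, 171.1)]
1.85 [(251.2, 239.8), (273.9, 220.6), (295.0, 202.7)] [(403.9, 165.1), (383.4, 167.0), (362.9, 168.9)]
1.9 [(253.7, 242.4), (276.4, 223.1), (297.5, 205.0)] [(403.5, 162.9), (383.1, 164.8), (362.6, 166.7)]
1.95 [(256.3, 245.0), (278.8, 225.6), (299.9, 207.4)] [(403.1, 160.7), (382.7, 162.6), (362.3, 164.6)]
```

```bash
python3 -m crank '[{"dx":0.034,"dy":0.002,"dz":0,"twist":0,"grip":-1},{"dx":0.068,"dy":0.004,"dz":0,"twist":0,"grip":-1},{"dx":0.104,"dy":0.006,"dz":0,"twist":0,"grip":-1},{"dx":0.138,"dy":0.009,"dz":0,"twist":0,"grip":-1},{"dx":0.171,"dy":0.011,"dz":0,"twist":0,"grip":-1}]'; python3 -m crank '[{"dx":0,"dy":0,"dz":0,"twist":0,"grip":-1},{"dx":0,"dy":0,"dz":-0.015,"twist":0,"grip":-1},{"dx":0,"dy":0,"dz":-0.035,"twist":0,"grip":-1},{"dx":0,"dy":0,"dz":-0.05,"twist":0,"grip":-1},{"dx":0,"dy":0,"dz":-0.058,"twist":0,"grip":-1}]'
```

```text
t: 11.02
eef_pos: [0.6974, -0.1786, 0.3706]
ee_rot: [3.141, -0.003, -3.058]
force: [2.0, -0.3, -0.1]
width: 0.0007
gripper_force: 0.0
t: 11.43
eef_pos: [0.695, -0.1786, 0.3102]
ee_rot: [3.14, -0.006, -3.058]
force: [-0.3, 0.2, -0.8]
width: 0.0001
gripper_force: 0.0
```

```bash
python3 -m crank '[{"dx":-0.01,"dy":-0.001,"dz":0,"twist":0,"grip":-1},{"dx":-0.02,"dy":-0.002,"dz":0.001,"twist":0,"grip":-1},{"dx":-0.03,"dy":-0.0025,"dz":0.002,"twist":0,"grip":-1},{"dx":-0.04,"dy":-0.0035,"dz":0.002,"twist":0,"grip":-1},{"dx":-0.052,"dy":-0.0045,"dz":0.002,"twist":0,"grip":-1}]'; python3 -m crank '[{"dx":-0.01,"dy":-0.001,"dz":-0.001,"twist":0,"grip":-1},{"dx":-0.02,"dy":-0.002,"dz":-0.003,"twist":0,"grip":-1},{"dx":-0.03,"dy":-0.0025,"dz":-0.006,"twist":0,"grip":-1},{"dx":-0.04,"dy":-0.0035,"dz":-0.009,"twist":0,"grip":-1},{"dx":-0.05,"dy":-0.0045,"dz":-0.012,"twist":0,"grip":-1}]'
```

```text
t: 11.85
eef_pos: [0.6435, -0.1837, 0.3191]
ee_rot: [-3.141, 0.004, -3.058]
force: [2.7, 0.7, 1.7]
width: 0.0007
gripper_force: 0.9
t: 12.27
eef_pos: [0.5929, -0.1881, 0.3062]
ee_rot: [-3.141, 0.002, -3.058]
force: [2.2, 0.7, -1.7]
width: 0.0001
gripper_force: 1.1
```

```bash
python3 -m crank '[{"dx":-0.007,"dy":-0.0005,"dz":-0.004,"twist":0,"grip":-1},{"dx":-0.014,"dy":-0.001,"dz":-0.008,"twist":0,"grip":-1},{"dx":-0.021,"dy":-0.0015,"dz":-0.013,"twist":0,"grip":-1},{"dx":-0.028,"dy":-0.002,"dz":-0.018,"twist":0,"grip":-1},{"dx":-0.035,"dy":-0.003,"dz":-0.023,"twist":0,"grip":-1}]'
python3 - <<'E'
from h import *
arm.grab_frame('scene'); s,a=snap('scene','scene6'); snap('wrist','w6'); print(s['eef_pos'])
E
```

```text
t: 12.68
eef_pos: [0.5581, -0.1909, 0.2815]
ee_rot: [3.141, 0.0, -3.058]
force: [1.1, 1.8, -0.6]
width: 0.0001
gripper_force: 1.0
[ 0.55664935 -0.19080346  0.28049214]
```

```bash
python3 -m crank '[{"dx":0.002,"dy":0,"dz":0.015,"twist":0,"grip":-1},{"dx":0.002,"dy":0,"dz":0.028,"twist":0,"grip":-1},{"dx":-0.012,"dy":-0.001,"dz":0.028,"twist":0,"grip":-1},{"dx":-0.023,"dy":-0.002,"dz":0.028,"twist":0,"grip":-1},{"dx":-0.023,"dy":-0.002,"dz":0.028,"twist":0,"grip":-1}]'; python3 -m crank '[{"dx":-0.004,"dy":0,"dz":-0.01,"twist":0,"grip":-1},{"dx":-0.008,"dy":-0.0005,"dz":-0.02,"twist":0,"grip":-1},{"dx":-0.012,"dy":-0.001,"dz":-0.03,"twist":0,"grip":-1},{"dx":-0.018,"dy":-0.0015,"dz":-0.042,"twist":0,"grip":-1},{"dx":-0.024,"dy":-0.002,"dz":-0.053,"twist":0,"grip":-1}]'
```

```text
t: 13.25
eef_pos: [0.5342, -0.1931, 0.3103]
ee_rot: [3.141, -0.0, -3.058]
force: [-0.2, 0.0, -0.5]
width: 0.0007
gripper_force: 0.0
t: 13.67
eef_pos: [0.5112, -0.1951, 0.256]
ee_rot: [3.142, -0.001, -3.058]
force: [0.9, -0.4, 0.4]
width: 0.0006
gripper_force: 0.4
```

```bash
python3 -m crank '[{"dx":-0.004,"dy":0,"dz":-0.008,"twist":0,"grip":-1},{"dx":-0.008,"dy":-0.0005,"dz":-0.018,"twist":0,"grip":-1},{"dx":-0.012,"dy":-0.001,"dz":-0.027,"twist":0,"grip":-1},{"dx":-0.014,"dy":-0.001,"dz":-0.034,"twist":0,"grip":-1},{"dx":-0.015,"dy":-0.001,"dz":-0.041,"twist":0,"grip":-1}]'; python3 - <<'E'
from h import *
arm.grab_frame('wrist'); s,a=snap('wrist','w7'); _,b=snap('scene','scene7'); print(s['eef_pos'],s['force'])
for h in(.2,.3,.8): 
    yaw=.0845; H=np.array([.5655,-.1895]); ex=np.array([np.cos(yaw),np.sin(yaw)]); ey=np.array([-ex[1],ex[0]])
    print(h,[tuple(map(float,proj('scene',np.r_[H+ex*(.068-.14*np.cos(h)-.005*np.sin(h))+ey*y,.185+.14*np.sin(h)-.005*np.cos(h)]))) for y in(-.066,.066)])
A=cv2.resize(a[60:300,200:440,::-1],(400,400)); B=cv2.resize(b[170:290,195:315,::-1],(400,400),interpolation=cv2.INTER_CUBIC); cv2.imwrite('pics/c7.png',np.hstack([A,B]))
E
```

```text
t: 14.08
eef_pos: [0.4965, -0.196, 0.2154]
ee_rot: [-3.142, -0.0, -3.058]
force: [-0.5, 0.0, 1.8]
width: 0.0003
gripper_force: 0.4
[ 0.4958009  -0.19576384  0.21396969] [-0.22643938  0.49147256 -1.01521542]
0.2 [(205.3, 225.0), (248.1, 192.1)]
0.3 [(204.7, 222.4), (248.1, 189.2)]
0.8 [(208.4, 215.0), (254.6, 180.0)]
```

View pics/c7.png

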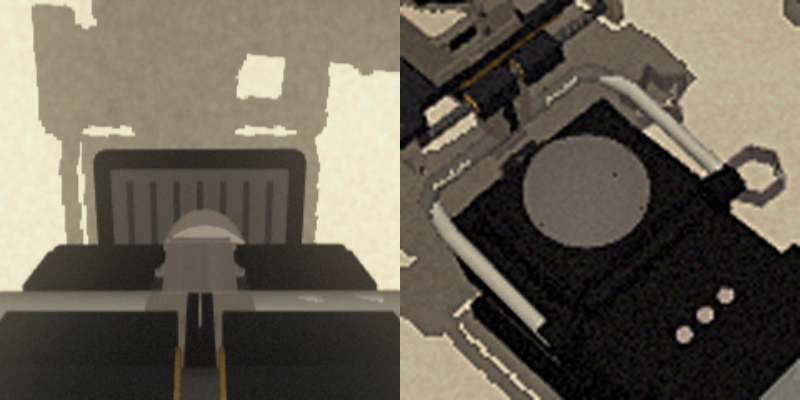

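The wrist crop shows the fingers on the middle of the bar with the tongue beneath at crop (200,260). The scene crop shows the lid nearly down over the bay and the pod. From here I press by feel.

```bash
python3 -m crank '[{"dx":0,"dy":0,"dz":-0.003,"twist":0,"grip":-1},{"dx":-0.001,"dy":0,"dz":-0.006,"twist":0,"grip":-1},{"dx":-0.001,"dy":0,"dz":-0.009,"twist":0,"grip":-1},{"dx":-0.001,"dy":0,"dz":-0.011,"twist":0,"grip":-1},{"dx":-0.001,"dy":0,"dz":-0.012,"twist":0,"grip":-1}]'; python3 -m crank '[{"dx":0,"dy":0,"dz":-0.001,"twist":0,"grip":-1},{"dx":0,"dy":0,"dz":-0.002,"twist":0,"grip":-1},{"dx":0,"dy":0,"dz":-0.003,"twist":0,"grip":-1},{"dx":0,"dy":0,"dz":-0.003,"twist":0,"grip":-1},{"dx":0,"dy":0,"dz":-0.003,"twist":0,"grip":-1}]'
```

```text
t: 14.65
eef_pos: [0.4956, -0.196, 0.2037]
ee_rot: [3.142, -0.0, -3.058]
force: [0.1, 0.0, 0.0]
width: 0.0004
gripper_force: 0.3
t: 15.07
eef_pos: [0.4959, -0.196, 0.2011]
ee_rot: [3.142, 0.0, -3.058]
force: [0.0, -0.0, 0.1]
width: 0.0004
gripper_force: 0.0
```

```bash
python3 -m crank '[{"dx":0,"dy":0,"dz":-0.0005,"twist":0,"grip":-1},{"dx":0,"dy":0,"dz":-0.001,"twist":0,"grip":-1},{"dx":0,"dy":0,"dz":-0.0015,"twist":0,"grip":-1},{"dx":0,"dy":0,"dz":-0.002,"twist":0,"grip":-1},{"dx":0,"dy":0,"dz":-0.002,"twist":0,"grip":-1}]'|grep -E 'eef|force'; python3 -m crank '[{"dx":0,"dy":0,"dz":-0.0005,"twist":0,"grip":-1},{"dx":0,"dy":0,"dz":-0.001,"twist":0,"grip":-1},{"dx":0,"dy":0,"dz":-0.0015,"twist":0,"grip":-1},{"dx":0,"dy":0,"dz":-0.0015,"twist":0,"grip":-1},{"dx":0,"dy":0,"dz":-0.0015,"twist":0,"grip":-1}]'|grep -E 'eef|force'
```

```text
eef_pos: [0.4958, -0.196, 0.1995]
force: [-2.0, 1.4, 5.4]
gripper_force: 2.5
eef_pos: [0.4958, -0.196, 0.1982]
force: [-3.0, 2.5, 6.6]
gripper_force: 3.3
```

```bash
python3 -m crank '[{"dx":0,"dy":0,"dz":-0.0005,"twist":0,"grip":-1},{"dx":0,"dy":0,"dz":-0.001,"twist":0,"grip":-1},{"dx":0,"dy":0,"dz":-0.0015,"twist":0,"grip":-1},{"dx":0,"dy":0,"dz":-0.0015,"twist":0,"grip":-1},{"dx":0,"dy":0,"dz":-0.0015,"twist":0,"grip":-1}]'|grep -E 'eef|force'; python3 -m crank '[{"dx":0,"dy":0,"dz":-0.0005,"twist":0,"grip":-1},{"dx":0,"dy":0,"dz":-0.001,"twist":0,"grip":-1},{"dx":0,"dy":0,"dz":-0.001,"twist":0,"grip":-1},{"dx":0,"dy":0,"dz":-0.001,"twist":0,"grip":-1},{"dx":0,"dy":0,"dz":-0.001,"twist":0,"grip":-1}]'|grep -E 'eef|force'
```

```text
eef_pos: [0.4957, -0.1961, 0.1969]
force: [-3.6, 2.6, 8.4]
gripper_force: 4.1
eef_pos: [0.4956, -0.1961, 0.196]
force: [-3.8, 1.7, 8.3]
gripper_force: 4.6
```

```bash
python3 -m crank '[{"dx":0,"dy":0,"dz":-0.0005,"twist":0,"grip":-1},{"dx":0,"dy":0,"dz":-0.001,"twist":0,"grip":-1},{"dx":0,"dy":0,"dz":-0.001,"twist":0,"grip":-1},{"dx":0,"dy":0,"dz":-0.001,"twist":0,"grip":-1},{"dx":0,"dy":0,"dz":-0.001,"twist":0,"grip":-1}]'|grep -E 'eef|force'; python3 -m crank '[{"dx":0,"dy":0,"dz":-0.0005,"twist":0,"grip":-1},{"dx":0,"dy":0,"dz":-0.001,"twist":0,"grip":-1},{"dx":0,"dy":0,"dz":-0.001,"twist":0,"grip":-1},{"dx":0,"dy":0,"dz":-0.001,"twist":0,"grip":-1},{"dx":0,"dy":0,"dz":-0.001,"twist":0,"grip":-1}]'|grep -E 'eef|force'
```

```text
eef_pos: [0.4956, -0.1961, 0.1951]
force: [-4.4, 2.0, 9.9]
gripper_force: 5.0
eef_pos: [0.4955, -0.1961, 0.194]
force: [-5.0, 2.1, 9.8]
gripper_force: 4.9
```

```bash
python3 -m crank '[{"dx":0,"dy":0,"dz":-0.0005,"twist":0,"grip":-1},{"dx":0,"dy":0,"dz":-0.001,"twist":0,"grip":-1},{"dx":0,"dy":0,"dz":-0.001,"twist":0,"grip":-1},{"dx":0,"dy":0,"dz":-0.001,"twist":0,"grip":-1},{"dx":0,"dy":0,"dz":-0.001,"twist":0,"grip":-1}]'|grep -E 'eef|force'
```

```text
eef_pos: [0.4955, -0.1961, 0.193]
force: [-3.8, 1.6, 9.8]
gripper_force: 4.9
```

```bash
python3 -m crank '[{"dx":0,"dy":0,"dz":-0.0005,"twist":0,"grip":-1},{"dx":0,"dy":0,"dz":-0.001,"twist":0,"grip":-1},{"dx":0,"dy":0,"dz":-0.001,"twist":0,"grip":-1},{"dx":0,"dy":0,"dz":-0.001,"twist":0,"grip":-1},{"dx":0,"dy":0,"dz":-0.001,"twist":0,"grip":-1}]'|grep -E 'eef|force'; python3 -m crank '[{"dx":0,"dy":0,"dz":-0.0005,"twist":0,"grip":-1},{"dx":0,"dy":0,"dz":-0.001,"twist":0,"grip":-1},{"dx":0,"dy":0,"dz":-0.001,"twist":0,"grip":-1},{"dx":0,"dy":0,"dz":-0.001,"twist":0,"grip":-1},{"dx":0,"dy":0,"dz":-0.001,"twist":0,"grip":-1}]'|grep -E 'eef|force'
```

```text
eef_pos: [0.4954, -0.1961, 0.192]
force: [-4.2, 2.7, 9.4]
gripper_force: 4.9
eef_pos: [0.4954, -0.1961, 0.191]
force: [-5.1, 1.5, 10.0]
gripper_force: 4.9
```

```bash
python3 -m crank '[{"dx":0,"dy":0,"dz":-0.0005,"twist":0,"grip":-1},{"dx":0,"dy":0,"dz":-0.001,"twist":0,"grip":-1},{"dx":0,"dy":0,"dz":-0.001,"twist":0,"grip":-1},{"dx":0,"dy":0,"dz":-0.001,"twist":0,"grip":-1},{"dx":0,"dy":0,"dz":-0.001,"twist":0,"grip":-1}]'|grep -E 'eef|force'
```

```text
eef_pos: [0.4953, -0.1961, 0.19]
force: [-5.4, 1.5, 9.4]
gripper_force: 4.9
```

```bash
python3 -m crank '[{"dx":0,"dy":0,"dz":-0.0005,"twist":0,"grip":-1},{"dx":0,"dy":0,"dz":-0.001,"twist":0,"grip":-1},{"dx":0,"dy":0,"dz":-0.001,"twist":0,"grip":-1},{"dx":0,"dy":0,"dz":-0.001,"twist":0,"grip":-1},{"dx":0,"dy":0,"dz":-0.001,"twist":0,"grip":-1}]'|grep -E 'eef|force'; python3 -m crank '[{"dx":0,"dy":0,"dz":-0.0005,"twist":0,"grip":-1},{"dx":0,"dy":0,"dz":-0.001,"twist":0,"grip":-1},{"dx":0,"dy":0,"dz":-0.001,"twist":0,"grip":-1},{"dx":0,"dy":0,"dz":-0.001,"twist":0,"grip":-1},{"dx":0,"dy":0,"dz":-0.001,"twist":0,"grip":-1}]'|grep -E 'eef|force'
```

```text
eef_pos: [0.4953, -0.1961, 0.1889]
force: [-4.3, 1.9, 9.6]
gripper_force: 4.9
eef_pos: [0.4953, -0.1961, 0.1878]
force: [-4.2, 1.2, 8.8]
gripper_force: 4.4
```

```bash
python3 -m crank '[{"dx":0,"dy":0,"dz":-0.0005,"twist":0,"grip":-1},{"dx":0,"dy":0,"dz":-0.001,"twist":0,"grip":-1},{"dx":0,"dy":0,"dz":-0.001,"twist":0,"grip":-1},{"dx":0,"dy":0,"dz":-0.001,"twist":0,"grip":-1},{"dx":0,"dy":0,"dz":-0.001,"twist":0,"grip":-1}]'|grep -E 'eef|force'
```

```text
eef_pos: [0.4953, -0.1961, 0.187]
force: [-5.2, 2.4, 10.9]
gripper_force: 5.3
```

```bash
python3 -m crank '[{"dx":0,"dy":0,"dz":-0.0005,"twist":0,"grip":-1},{"dx":0,"dy":0,"dz":-0.001,"twist":0,"grip":-1},{"dx":0,"dy":0,"dz":-0.001,"twist":0,"grip":-1},{"dx":0,"dy":0,"dz":-0.001,"twist":0,"grip":-1},{"dx":0,"dy":0,"dz":-0.001,"twist":0,"grip":-1}]'|grep -E 'eef|force'
```

```text
eef_pos: [0.4953, -0.1962, 0.1863]
force: [-5.9, 3.3, 12.8]
gripper_force: 6.4
```

```bash
python3 -m crank '[{"dx":0,"dy":0,"dz":-0.0005,"twist":0,"grip":-1},{"dx":0,"dy":0,"dz":-0.001,"twist":0,"grip":-1},{"dx":0,"dy":0,"dz":-0.001,"twist":0,"grip":-1},{"dx":0,"dy":0,"dz":-0.001,"twist":0,"grip":-1},{"dx":0,"dy":0,"dz":-0.001,"twist":0,"grip":-1}]'|grep -E 'eef|force'
```

```text
eef_pos: [0.4953, -0.1962, 0.1858]
force: [-7.1, 3.9, 16.5]
gripper_force: 8.0
```

```bash
python3 -m crank '[{"dx":0,"dy":0,"dz":-0.0005,"twist":0,"grip":-1},{"dx":0,"dy":0,"dz":-0.001,"twist":0,"grip":-1},{"dx":0,"dy":0,"dz":-0.001,"twist":0,"grip":-1},{"dx":0,"dy":0,"dz":-0.001,"twist":0,"grip":-1},{"dx":0,"dy":0,"dz":-0.001,"twist":0,"grip":-1}]'|grep -E 'eef|force'
```

```text
eef_pos: [0.4954, -0.1962, 0.1855]
force: [-9.3, 4.4, 21.8]
gripper_force: 11.0
```

```bash
python3 -m crank '[{"dx":0,"dy":0,"dz":0.002,"twist":0,"grip":-1},{"dx":0,"dy":0,"dz":0.004,"twist":0,"grip":-1},{"dx":0,"dy":0,"dz":0.006,"twist":0,"grip":-1},{"dx":0,"dy":0,"dz":0.006,"twist":0,"grip":-1},{"dx":0,"dy":0,"dz":0.006,"twist":0,"grip":-1}]'|grep -E 'eef|force'
```

```text
eef_pos: [0.4959, -0.1959, 0.1888]
force: [1.0, -0.2, -0.1]
gripper_force: 0.0
```

```bash
python3 -m crank '[{"dx":0,"dy":0,"dz":0.001,"twist":0,"grip":-1},{"dx":0,"dy":0,"dz":0.002,"twist":0,"grip":-1},{"dx":0,"dy":0,"dz":0.003,"twist":0,"grip":-1},{"dx":0,"dy":0,"dz":0.004,"twist":0,"grip":-1},{"dx":0,"dy":0,"dz":0.004,"twist":0,"grip":-1}]'|grep -E 'eef|force';python3 -m crank '[{"dx":0,"dy":0,"dz":0,"twist":0,"grip":-1},{"dx":0,"dy":0,"dz":-0.001,"twist":0,"grip":-1},{"dx":0,"dy":0,"dz":-0.002,"twist":0,"grip":-1},{"dx":0,"dy":0,"dz":-0.002,"twist":0,"grip":-1},{"dx":0,"dy":0,"dz":-0.002,"twist":0,"grip":-1}]'|grep -E 'eef|force'
```

```text
eef_pos: [0.4959, -0.196, 0.1933]
force: [0.7, -0.1, -0.6]
gripper_force: 0.0
eef_pos: [0.4957, -0.196, 0.1909]
force: [-0.5, 0.2, 1.2]
gripper_force: 0.0
```

```bash
python3 -m crank '[{"dx":0,"dy":0,"dz":0.02,"twist":0,"grip":-1},{"dx":0,"dy":0,"dz":0.05,"twist":0,"grip":-1},{"dx":-0.02,"dy":0,"dz":0.08,"twist":0,"grip":-1},{"dx":-0.04,"dy":0,"dz":0.11,"twist":0,"grip":-1},{"dx":-0.06,"dy":0,"dz":0.14,"twist":0,"grip":-1}]'|grep -E 'eef|force';python3 -m crank '[{"dx":0,"dy":0.03,"dz":0,"twist":0,"grip":-1},{"dx":0,"dy":0.07,"dz":0,"twist":0,"grip":-1},{"dx":0,"dy":0.11,"dz":0,"twist":0,"grip":-1},{"dx":0,"dy":0.15,"dz":0,"twist":0,"grip":-1},{"dx":0,"dy":0.18,"dz":0,"twist":0,"grip":-1}]'|grep -E 'eef|force'
python3 - <<'E'
from h import *
arm.grab_frame('scene'); arm.grab_frame('scene'); s,a=snap('scene','scene8'); print(s['t'],s['eef_pos'])
g=a.astype(int).sum(2)//3; yaw=.0845; H=np.array([.5655,-.1895]); ex=np.array([np.cos(yaw),np.sin(yaw)]); ey=np.array([-ex[1],ex[0]])
P=lambda h,y:np.array(proj('scene',np.r_[H+ex*(.068-.14*np.cos(h)-.005*np.sin(h))+ey*y,.185+.14*np.sin(h)-.005*np.cos(h)]))
for y in(-.045,-.03,.03,.045):
    p,q=P(.013,y),P(.09,y); u=int(round(p[0])); r0=int(p[1])-9; print(y,'pred row latched',p,'h.09',q,'rows',r0,g[r0:r0+18,u].tolist())
E
```

```text
eef_pos: [0.4349, -0.196, 0.3322]
force: [1.1, -0.4, -0.4]
gripper_force: 0.0
eef_pos: [0.4353, -0.0139, 0.3315]
force: [1.5, -0.5, 0.5]
gripper_force: 0.0
23.9167 [ 0.43574336 -0.01265704  0.33132005]
-0.045 pred row latched [214.3 225.4] h.09 [213.4 222.9] rows 216 [167, 166, 167, 166, 170, 160, 119, 145, 167, 171, 144, 122, 78, 183, 176, 182, 88, 5]
-0.03 pred row latched [219.2 221.6] h.09 [218.3 219. ] rows 212 [158, 162, 167, 167, 166, 162, 95, 145, 164, 167, 141, 122, 68, 141, 184, 182, 90, 1]
0.03 pred row latched [238.1 206.8] h.09 [237.5 204.2] rows 197 [85, 91, 89, 89, 89, 82, 80, 155, 167, 172, 148, 127, 79, 71, 94, 90, 22, 14]
0.045 pred row latched [242.7 203.2] h.09 [242.1 200.6] rows 194 [91, 86, 89, 90, 89, 85, 146, 165, 167, 154, 132, 85, 76, 197, 91, 52, 6, 3]
```

The bar's centre rows (225, 221, 206.5) match the latched prediction (225.4, 221.6, 206.8), not the sprung-up one, so I'll hand it in.

```bash
python3 -c "
from station import arm
print(arm.job_done())"
```

```text
the job is handed in; nothing more can be done
None
```

I handed the job in at about 24 s: the upper-tier pod is seated in the holder and the handle is latched under the catch, confirmed by feel and in the scene image, with a peak press of about 22 N and the arm clear; I did not separately re-check the other objects at the end.

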